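# Hold the hidden bolt head against the nut runner

### The arm

A 7-joint arm with a two-finger parallel gripper is mounted at the origin on the work surface. World frame = base frame: x ahead of the robot, y to its left, z up, the work surface at z = 0. Lengths are in m, angles in rad, forces in N, time in s.
With the tool pointing down it reaches from about 0.425 to 0.875 m from the base axis. Payload 8.4 kg.
Tool frame: the origin (TCP) lies between the finger pads; the fingertips stand 14 mm ahead of it and the grasp point (between the pads) lies 5 mm behind it; z points along the fingers, y is the line along which they close (so a half turn about z gives the same grasp; the last joint's range is limited). The gripper opens to 85 mm and grips with 20 to 120 N. Pads are 22 mm wide; open, the fingers measure 114 mm over their backs; the gripper's body (76 mm by 85 mm) begins 54 mm behind the grasp point. The pads swing forward as they close: fully open they stand 13 mm farther back than shut.
Start: joints at [1.249, 0.333, 0.04, 1.465, -0.013, 1.343, -0.059], TCP at [0.144, -0.634, 0.245] pointing down, gripper open.
Joint ranges: [-2.58, 2.58], [-0.38, 2.09], [-1.3, 1.39], [0.25, 2.4], [-1.5, 4.64], [0.08, 2.09], [-2.65, 2.65]. Speed limits (rad/s): [2.22, 2.22, 2.79, 2.79, 3.14, 3.14, 3.14].

### API

Orientations are given as a unit quaternion [w, x, y, z].
In Python, from bench import arm, vision, workorder gives the robot as it stands.
- The arm moves only by the tool carry_out, never from a script. Its argument "increments" is a list of rows, each a list of 2 entries, a list of its own where there are three numbers: the shift along the tool's x, y, z in units of 50 mm (1.0 is 50 mm), then the turn, a rotation vector about the tool's x, y, z in units of 6 degrees (1.0 is 6 degrees). A call has 1 to 10 rows; each row shifts and turns the commanded pose from where the row before left it, along the tool's axes as they then stand; what a row does not reach is not made up. A row lasts 1/8 s, in which the tool goes at most 62.5 mm and 10.7 degrees, less where a joint would pass 70% of its speed; a pose out of reach is approached as far as the arm can. A call is refused whole if a number of a shift passes 1 or a number of a turn 1, either way. A call with a gripper value outside its range is refused whole. "grip" is the opening, from -1 (shut) to 1 (fully open), set as the call begins (left out, the last holds). The fingers move at their own pace and stop on an object; the grip force is fixed at half the most. Time passes only in rows, so rows that do not move let the fingers close. It gives the time, the measured TCP pose, the force, the opening and the grip force at its end, in the units of the state.
- arm.get_obs(): the state, without advancing time (a new reading comes with each control period).
- vision.camera(name): name is "side" or "top"; returns a dict with "image" (384x512x3 uint8, red, green, blue), "z_map" (384x512 float32, m along the optical axis (not along the pixel's ray), 0 where there is no reading), "vfov" (degrees; the focal length in pixels is half the picture's height over the tangent of half this angle, whatever the lens; pixels are square), "cx", "cy" (the principal point, pixels), "R" (3x3) and "t" (3): a world point X has camera coordinates R X + t. Camera axes: x right, y down, z forward; pixel columns grow to the right and rows downward; lengths in m; the calibration is good to about 2 mm. A picture is of the moment at which its call begins.
- workorder.close_job(): hands the job in; it is judged then, once.
The state is a dict: "clock": time; "qpos": joint angles; "joint_vel": joint speeds; "joint_torque": joint torques, N m; "eef_pos": TCP position; "tcp_rot": TCP orientation; "force": force on the tool from outside, world axes, zero at the start; "wrist_torque": the same for the moment, N m; "finger_gap": finger opening in m; "gripper_force": force on a finger pad.
Only numpy, scipy, OpenCV 4.12 (cv2) and the standard library are available. Lean on these libraries where they do the work, as an engineer would, in place of code of your own. Each camera call takes 0.05 s, during which the arm holds its last target. There are 200 camera calls.

### The job

The yellow nut runner in front of the green bracket is slowly spinning its whole bolt round instead of tightening the nut. Reach down into the gap between the back of the bracket and the gear case, grasp that bolt's hexagonal head, push it towards the bracket until it is fully home on its boss, and hold it there from turning for three seconds while the runner works. Leave the other bolt and the loose parts on the bench alone, and finish still gripping the head with the bolt home and no longer turning: do not let go.

Things in the scene. Friction and masses are not known exactly. Their poses are not given: they have to be found in the camera images.
- bracket: Fixture fixed to the bench: dark base plate, upright green bracket plate (240 mm wide along y, 12 mm thick, top 150 mm above the bench), grey gear case behind it. Origin at bench level, mid-width, on the rear face of the plate. +x from bracket to gear case, away from the robot; y along the plate; z up; set at some yaw. Two bolts along x pass through the plate 65 mm either side of the middle.
- gap (a point): Middle of the gap, 120 mm above the bench, axes as the bracket's. The gap between bracket and gear-case flange (220 mm wide, top 120 mm above the bench) is 70 mm wide along x, open above and at both ends. The bolt heads are in it, nuts in front of the bracket. Each head bears on a washer on a round green boss, both 27 mm diameter (narrower than the head); they stand 16 mm out of the bracket.
- driven_head (a point): Centre of the hexagonal steel head of the bolt in line with the yellow runner (44 mm diameter, top at 142 mm); left or right bolt, it varies. 30 mm across flats, 34.6 across corners, 18 mm thick along its axis (the bracket's x); 120 mm above the bench, 30 below the bracket's top. Home, its centre is 25 mm behind the bracket's rear face. This point's own axes turn with the bolt.
- bolt_turn (a joint): Angle of the driven bolt about the bracket's +x (rad). At 0 and every 60 degrees (1.047 rad) two flats of the head face the bracket's +y and -y. The runner turns it the positive way at about 0.25 rad/s with about 0.1 N m; two pads closed on it along y swing it onto its nearest flats and stop it.
- bolt_out (a joint): How far the driven bolt sticks out of its home position (m), along the bracket's +x: 0 when home (head and washer against the boss), 16 mm at most, at first 8 to 14 mm. It slides with about 4 N of friction and stays where it is left.
- idle_head (a point): Centre of the head of the other bolt: the same size, already home and tight, 130 mm from the driven one along the bracket. To be left alone.
- idle_turn (a joint): Angle of the other bolt (rad), 0 at first; stiff.
- bearing_c (a point): Centre of a loose steel bearing ring lying flat, 72 mm outside diameter, 20 mm high; beside the fixture on its +y side. A bystander.
- tin_c (a point): Centre of a loose blue-and-white tin, 66 mm diameter, 85 mm high, standing on the -y side of the fixture. A bystander.
- spare_c (a point): Middle of a loose spare bolt lying on the bench, head 30 mm, 88 mm long; on the +y side of the fixture. A bystander.

How it is judged:
By the outcome, as a careful person would: the job done as asked, in the order asked, and still so for the second after the job is handed in, while the arm keeps its last pose, push and grip.
It also fails if it takes over 38 s, if anything falls off the work surface, if the arm or the gripper's body presses on something with over 40 N, if the wrist force passes 120 N, or if a joint passes its speed limit or range.

## Working session

There is one attempt and no reset: what is moved stays moved. The work goes in short steps, Python scripts to look and compute and a tool call to move; the robot and the scene stay as the last step left them, time stands still between calls to the robot, and variables do not carry over. Pictures are saved under pics/ and viewed, at most 10 in all, crops included, and the job is handed in when it is done.

Besides the shell and the picture viewer there is one more tool, called as name([rows], argument=value, ...), one row to a line, values as JSON. carry_out: Moves the arm, as the interface text tells. Its arguments: {"type":"object","properties":{"increments":{"type":"array","items":{"type":"array"}},"grip":{"type":"number"}},"required":["increments"]}

```bash
mkdir -p pics; cat > h.py <<'E'
import numpy as np, cv2
from bench import arm, vision, workorder
def cloud(c):
    z=c["z_map"]; h,w=z.shape; f=h/2/np.tan(np.radians(c["vfov"])/2)
    u,v=np.meshgrid(np.arange(w),np.arange(h))
    P=np.stack([(u-c["cx"])/f*z,(v-c["cy"])/f*z,z],-1)
    return (P-c["t"])@np.asarray(c["R"])   # R^T (P-t)
E
python3 - <<'E'
from h import *
for n in("side","top"):
    c=vision.camera(n); cv2.imwrite(f"pics/{n}0.png",c["image"][...,::-1]); np.savez(f"{n}0.npz",**c)
    print(n,c["vfov"],c["cx"],c["cy"],np.round(c["R"],3).tolist(),np.round(c["t"],3),(c["z_map"]>0).mean())
print(arm.get_obs())
E
```

```text
side 48.352238306346045 251.68959834294262 195.14765106798257 [[0.989, -0.149, -0.018], [-0.124, -0.738, -0.663], [0.086, 0.658, -0.748]] [-0.57   0.186  0.988] 0.9961700439453125
top 45.62913807069616 263.2347728804512 198.2132453944102 [[0.007, -1.0, 0.025], [-0.997, -0.009, -0.078], [0.078, -0.025, -0.997]] [0.037 0.572 1.157] 0.995941162109375
{'clock': 0.1, 'qpos': array([ 1.24880031,  0.33382144,  0.03986875,  1.46617923, -0.013407  ,
        1.34326482, -0.0584618 ]), 'joint_vel': array([-0.00144732, -0.00171916, -0.00059368, -0.00241335, -0.00068988,
       -0.00021355, -0.00031522]), 'joint_torque': array([ 4.73289227e-03, -6.60006952e+01,  1.37056902e+00, -4.06477797e+01,
        1.71099650e-02,  8.90117168e-03,  2.61898970e-05]), 'eef_pos': array([ 0.1435213 , -0.6335688 ,  0.24452403]), 'tcp_rot': array([-6.93091779e-04,  9.93800000e-01,  1.11180326e-01, -1.20392923e-04]), 'force': array([-0.5920804 , -0.22412796, -0.22335561]), 'wrist_torque': array([-0.01630281,  0.00134469, -0.03657726]), 'gripper_force': 0.0, 'finger_gap': 0.08517315027101147}
```

View pics/side0.png

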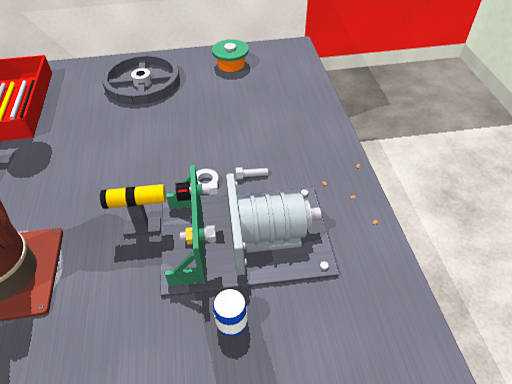

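View pics/top0.png

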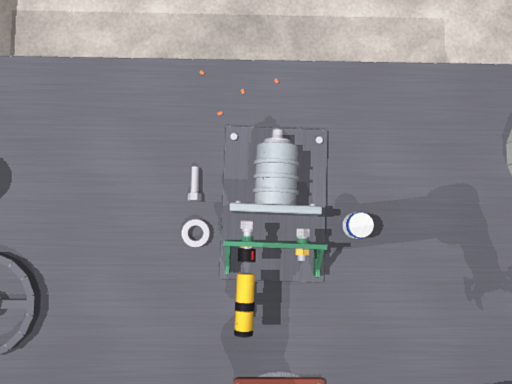

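The top view shows the plate running at row 244, columns 222–327, with the yellow runner at (245, 305) on the left (+y). So the driven head is the one at about (247, 228) and the idle head is at about (303, 233). The tin is at (359, 225) and the bearing at (195, 233).

```bash
cat >> h.py <<'E'
def measure(c,verbose=1):
    P=cloud(c); hsv=cv2.cvtColor(c["image"],cv2.COLOR_RGB2HSV); H,S,V=cv2.split(hsv)
    g=(H>50)&(H<90)&(S>100)&(abs(P[...,2]-.15)<.006)&(abs(P[...,1])<.4)
    p=P[g][:,:2]; p0=np.median(p,0)
    box=cv2.minAreaRect(((p)*1000).astype(np.float32))
    ctr=np.array(box[0])/1000; b=cv2.boxPoints(box)/1000
    e=[b[1]-b[0],b[2]-b[1]]; ey=max(e,key=np.linalg.norm); ey=ey/np.linalg.norm(ey); ey*=np.sign(ey[1]); ex=np.array([ey[1],-ey[0]])
    print("plate n",g.sum(),"z",np.median(P[g][:,2]),"rect",box,"yaw deg",np.degrees(np.arctan2(ex[1],ex[0])))
    return P,hsv,ctr,ex,ey
E
python3 - <<'E'
from h import *
for n in("top","side"):
    c=dict(np.load(n+"0.npz")); P,hsv,ctr,ex,ey=measure(c)
    o=ctr+.006*ex
    q=np.stack([(P[...,:2]-o)@ex,(P[...,:2]-o)@ey,P[...,2]],-1)
    S=hsv[...,1]
    for nm,s in(("drv",1),("idle",-1)):
        m=(q[...,0]>.010)&(q[...,0]<.06)&(abs(q[...,1]-s*.065)<.025)&(q[...,2]>.108)&(q[...,2]<.16)&(S<60)
        k=q[m]; print(n,nm,m.sum(),"x",np.percentile(k[:,0],[2,10,50,90,98]).round(4),"y",np.percentile(k[:,1],[2,50,98]).round(4),"z",np.percentile(k[:,2],[2,50,98]).round(4))
    f=(q[...,0]>.05)&(q[...,0]<.11)&(abs(q[...,1])<.12)&(abs(q[...,2]-.12)<.004)
    print("flange x",np.percentile(q[f][:,0],[2,50,98]).round(4),"y",np.percentile(q[f][:,1],[1,99]).round(4),"origin",o.round(4),"ex",ex.round(4))
E
```

```text
plate n 469 z 0.14890272812188743 rect ((455.13006591796875, 16.94568634033203), (234.07444763183594, 11.801602363586426), 88.26570892333984) yaw deg -1.7342963
top drv 187 x [0.012  0.0165 0.0325 0.0444 0.0467] y [0.0499 0.0653 0.0805] z [0.1199 0.1299 0.1366]
top idle 135 x [0.0119 0.0141 0.0233 0.0321 0.0334] y [-0.0793 -0.0639 -0.0501] z [0.1128 0.1308 0.1379]
flange x [0.0704 0.0813 0.1069] y [-0.105   0.1059] origin [0.4611 0.0168] ex [ 0.9995 -0.0303]
plate n 459 z 0.1490823474670153 rect ((454.4294128417969, 17.095008850097656), (239.68917846679688, 12.0228853225708), 88.31961822509766) yaw deg -1.6803737
side drv 178 x [0.013  0.0168 0.0319 0.044  0.0464] y [0.0492 0.0576 0.0728] z [0.1146 0.128  0.1359]
side idle 168 x [0.0124 0.0146 0.0234 0.0323 0.0338] y [-0.0797 -0.0726 -0.0514] z [0.1122 0.1307 0.137 ]
flange x [0.0707 0.0813 0.1077] y [-0.1076  0.1045] origin [0.4604 0.0169] ex [ 0.9996 -0.0293]
```

carry_out([
  [[0,0,0],[0,0,0.8]],
  [[0,0,0],[0,0,0.8]],
  [[0,0,0],[0,0,0.8]],
  [[0.6,-0.78,0],[0,0,0]],
  [[0.6,-0.78,0],[0,0,0]],
  [[0.6,-0.78,0],[0,0,0]],
  [[0.6,-0.78,0],[0,0,0]],
  [[0.6,-0.78,0],[0,0,0]],
  [[0.6,-0.78,0],[0,0,0]],
  [[0.6,-0.78,0],[0,0,0]],
], grip=1)

```text
clock: 1.35
eef_pos: [0.362, -0.3655, 0.2451]
tcp_rot: [-0.0, 1.0, -0.014, -0.0]
force: [0.1, -0.8, -0.3]
finger_gap: 0.0856
gripper_force: 0.0
```

carry_out([
  [[0.35,-0.9,0],[0,0,0]],
  [[0.35,-0.9,0],[0,0,0]],
  [[0.3,-0.9,0],[0,0,0]],
  [[0.25,-0.9,0],[0,0,0]],
  [[0.25,-0.9,0],[0,0,0]],
  [[0.25,-0.9,0],[0,0,0]],
  [[0.25,-0.9,0],[0,0,0]],
  [[0.2,-0.9,0],[0,0,0]],
  [[0.2,-0.9,0],[0,0,0]],
  [[0.1,-0.9,0],[0,0,0]],
])

```text
clock: 2.6
eef_pos: [0.4992, 0.0806, 0.2451]
tcp_rot: [-0.0, 1.0, -0.014, -0.0]
force: [0.4, 0.1, 0.5]
finger_gap: 0.0854
gripper_force: 0.0
```

```bash
python3 - <<'E'
from h import *
c=vision.camera("side"); P=cloud(c); cv2.imwrite("pics/side1.png",cv2.resize(c["image"][120:320,80:360,::-1],None,fx=2.8,fy=2.8))
o=arm.get_obs(); print(o["eef_pos"],o["tcp_rot"],o["qpos"],o["clock"],o["force"])
O=np.array([.4608,.0169]);ex=np.array([.9996,-.0298]);ey=np.array([.0298,.9996])
d=o["eef_pos"][:2]-O; print("local",d@ex,d@ey,o["eef_pos"][2])
E
```

```text
[0.49890815 0.08739272 0.24537362] [-1.57616455e-03  9.99936263e-01 -1.11786077e-02  1.56901703e-04] [ 0.35992384  0.08336096 -0.64634567  1.78016889  0.04911729  1.29391825
 -1.89128118] 2.65 [-1.08773201  5.5838564   0.03358729]
local 0.03599222792965196 0.07160014512378354 0.24537361554906043
```

View pics/side1.png

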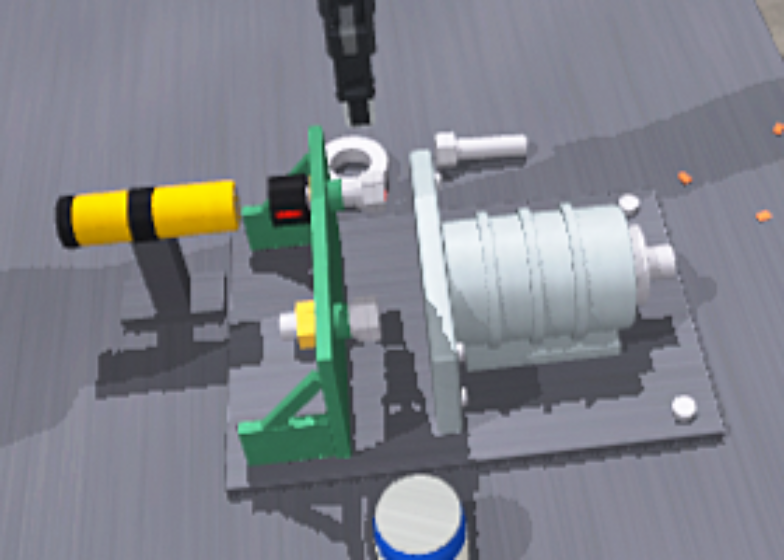

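The fingers are above the driven head, which sits at about (365, 190) in the crop, and they line up with the gap. I'll settle, then descend.

carry_out([
  [[0,0,0],[0,0,0]],
  [[0,0,0.4],[0,0,0]],
  [[0,0,0.5],[0,0,0]],
  [[0,0,0.5],[0,0,0]],
  [[0,0,0.5],[0,0,0]],
  [[0,0,0.4],[0,0,0]],
  [[0,0,0.34],[0,0,0]],
  [[0,0,0],[0,0,0]],
  [[0,0,0],[0,0,0]],
])

```text
clock: 3.78
eef_pos: [0.4995, 0.079, 0.114]
tcp_rot: [-0.0, 1.0, -0.014, 0.0]
force: [0.5, 0.1, 0.0]
finger_gap: 0.0853
gripper_force: 0.0
```

```bash
python3 - <<'E'
from h import *
c=vision.camera("side"); cv2.imwrite("pics/side2.png",cv2.resize(c["image"][140:280,150:290,::-1],None,fx=4,fy=4))
o=arm.get_obs(); print(o["eef_pos"],o["tcp_rot"],o["clock"],o["force"])
O=np.array([.4608,.0169]);ex=np.array([.9996,-.0298]);ey=np.array([.0298,.9996])
d=o["eef_pos"][:2]-O; print("local",d@ex,d@ey,o["eef_pos"][2])
E
```

```text
[0.49965797 0.07918866 0.11413156] [-4.83829784e-05  9.99896503e-01 -1.43752426e-02  5.77007584e-04] 3.825 [-0.364938   -0.23252299 -0.61079867]
local 0.03698622169124579 0.06342170762358933 0.11413155914640481
```

View pics/side2.png

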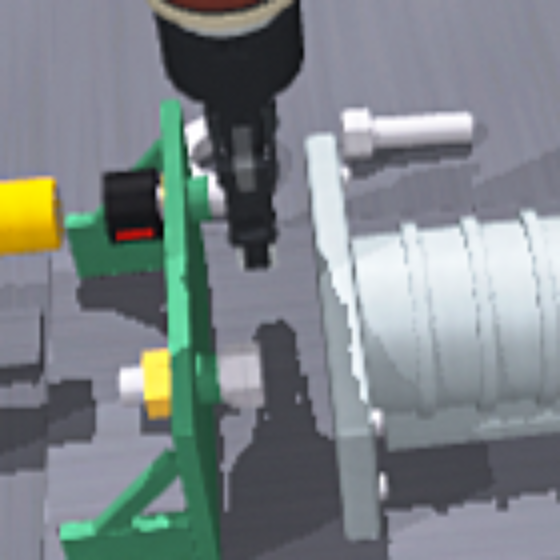

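The fingers straddle the driven head inside the gap, at about (250, 200), and touch nothing. I'll centre by 1.5 mm and close.

carry_out([
  [[0,-0.03,0],[0,0,0]],
  [[0,0,0],[0,0,0]],
  [[0,0,0],[0,0,0]],
  [[0,0,0],[0,0,0]],
  [[0,0,0],[0,0,0]],
  [[0,0,0],[0,0,0]],
  [[0,0,0],[0,0,0]],
  [[0,0,0],[0,0,0]],
], grip=-1)

```text
clock: 4.82
eef_pos: [0.4995, 0.0819, 0.114]
tcp_rot: [-0.001, 1.0, -0.014, 0.001]
force: [-1.5, 3.9, 6.7]
finger_gap: 0.032
gripper_force: 59.0
```

carry_out([
  [[0,0,0],[0,0,0]],
  [[0,0,0],[0,0,0]],
  [[0,0,0],[0,0,0]],
  [[0,0,0],[0,0,0]],
])

```text
clock: 5.32
eef_pos: [0.4995, 0.0819, 0.114]
tcp_rot: [-0.001, 1.0, -0.014, 0.001]
force: [-2.0, 3.8, 6.3]
finger_gap: 0.0315
gripper_force: 59.0
```

```bash
python3 - <<'E'
from h import *
c=vision.camera("top"); cv2.imwrite("pics/top3.png",cv2.resize(c["image"][180:290,190:340,::-1],None,fx=5,fy=5))
o=arm.get_obs(); print(o["eef_pos"],o["clock"],o["force"],o["wrist_torque"],o["finger_gap"])
E
```

```text
[0.49949444 0.08189495 0.11399153] 5.375 [-1.87023688  3.87437652  5.36691882] [0.88949539 0.25512542 0.07895306] 0.03198251484295604
```

View pics/top3.png

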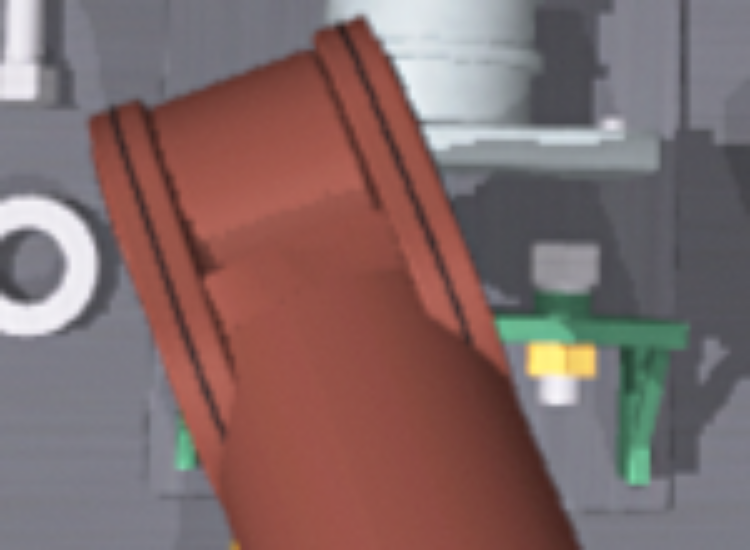

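The arm hides the head in this view; the idle head at (565, 265) and the bearing haven't moved. I'll push towards the bracket in small steps.

carry_out([
  [[-0.05,0,0],[0,0,0]],
  [[-0.05,0,0],[0,0,0]],
  [[-0.05,0,0],[0,0,0]],
  [[-0.04,0,0],[0,0,0]],
  [[0,0,0],[0,0,0]],
])

```text
clock: 6.0
eef_pos: [0.4907, 0.0821, 0.1141]
tcp_rot: [-0.001, 1.0, -0.014, 0.001]
force: [2.9, 4.8, 2.3]
finger_gap: 0.0319
gripper_force: 59.4
```

```bash
cat >> h.py <<'E'
def look():
    c=vision.camera("side"); P=cloud(c); o=arm.get_obs()
    O=np.array([.4608,.0169]);ex=np.array([.9996,-.0298]);ey=np.array([.0298,.9996])
    d=o["eef_pos"][:2]-O; print("tcp local",(d@ex).round(4),(d@ey).round(4),o["eef_pos"][2].round(4),"F",o["force"].round(1),"T",o["wrist_torque"].round(2),"gap",o["finger_gap"].round(4),"t",o["clock"])
    return c,P
E
python3 - <<'E'
from h import *
c,P=look(); cv2.imwrite("pics/side4.png",cv2.resize(c["image"][160:230,165:255,::-1],None,fx=8,fy=8,interpolation=cv2.INTER_CUBIC))
E
```

```text
Traceback (most recent call last):
  File "h.py", line 20, in look
    d=o["eef_pos"][:2]-O; print("tcp local",(d@ex).round(4),(d@ey).round(4),o["eef_pos"][2].round(4),"F",o["force"].round(1),"T",o["wrist_torque"].round(2),"gap",o["finger_gap"].round(4),"t",o["clock"])
                                                                                                                                                                  ^^^^^^^^^^^^^^^^^^^^^
AttributeError: 'float' object has no attribute 'round'
```

carry_out([
  [[-0.03,0,0],[0,0,0]],
  [[-0.03,0,0],[0,0,0]],
  [[-0.02,0,0],[0,0,0]],
  [[0,0,0],[0,0,0]],
  [[0,0,0],[0,0,0]],
])

```text
clock: 6.68
eef_pos: [0.4883, 0.0822, 0.1142]
tcp_rot: [-0.001, 1.0, -0.014, 0.003]
force: [11.0, 4.9, -5.4]
finger_gap: 0.0314
gripper_force: 60.1
```

```bash
sed -i 's/o\["finger_gap"\].round(4)/round(o["finger_gap"],4)/' h.py
python3 - <<'E'
from h import *
c,P=look(); cv2.imwrite("pics/side4.png",cv2.resize(c["image"][160:230,165:255,::-1],None,fx=8,fy=8,interpolation=cv2.INTER_CUBIC))
E
```

```text
tcp local 0.0255 0.0661 0.1142 F [11.2  4.6 -4.7] T [ 1.1  -2.24  0.08] gap 0.0316 t 6.725
```

View pics/side4.png

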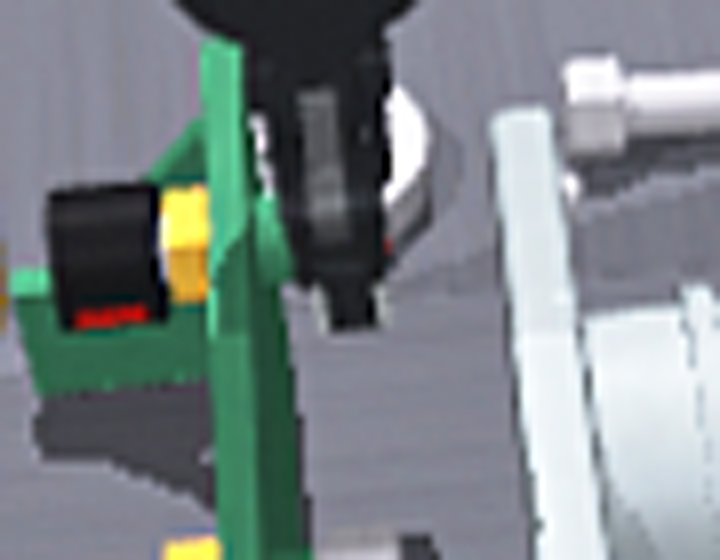

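The pads hold the head behind the boss, which shows at (270, 240). The runner's socket and nut have come forward with the bolt. I'll push a little more to confirm the stop.

carry_out([
  [[-0.03,0,0],[0,0,0]],
  [[-0.02,0,0],[0,0,0]],
  [[0,0,0],[0,0,0]],
  [[0,0,0],[0,0,0]],
])

```text
clock: 7.22
eef_pos: [0.4881, 0.0822, 0.1144]
tcp_rot: [-0.002, 1.0, -0.014, 0.005]
force: [23.1, 5.1, -16.0]
finger_gap: 0.0314
gripper_force: 61.1
```

```bash
python3 - <<'E'
from h import *
c,P=look()
O=np.array([.4608,.0169]);ex=np.array([.9996,-.0298]);ey=np.array([.0298,.9996])
q=np.stack([(P[...,:2]-O)@ex,(P[...,:2]-O)@ey,P[...,2]],-1)
hsv=cv2.cvtColor(c["image"],cv2.COLOR_RGB2HSV)
def st(nm,m,q): print(nm,m.sum(),[np.percentile(q[m][:,i],[5,50,95]).round(4).tolist() for i in range(3)] if m.any() else "")
red=((hsv[...,0]<8)|(hsv[...,0]>172))&(hsv[...,1]>150)&(abs(q[...,1]-.065)<.03)&(abs(q[...,2]-.12)<.03)
st("red head",red&(q[...,0]>.01)&(q[...,0]<.06),q); st("red sock",red&(q[...,0]<0)&(q[...,0]>-.08),q)
yel=(hsv[...,0]>15)&(hsv[...,0]<32)&(hsv[...,1]>150)&(q[...,0]<-.008)&(q[...,0]>-.05)
st("nut drv",yel&(abs(q[...,1]-.065)<.03),q); st("nut idle",yel&(abs(q[...,1]+.065)<.03),q)
w=(hsv[...,1]<50)&(hsv[...,2]>90)&(abs(q[...,1]-.065)<.022)&(abs(q[...,2]-.12)<.02)&(q[...,0]>.01)&(q[...,0]<.06)
st("steel near",w,q)
c0=dict(np.load("side0.npz"));P0=cloud(c0);q0=np.stack([(P0[...,:2]-O)@ex,(P0[...,:2]-O)@ey,P0[...,2]],-1);h0=cv2.cvtColor(c0["image"],cv2.COLOR_RGB2HSV)
r0=((h0[...,0]<8)|(h0[...,0]>172))&(h0[...,1]>150)&(abs(q0[...,1]-.065)<.03)&(abs(q0[...,2]-.12)<.03)
st("red sock0",r0&(q0[...,0]<0)&(q0[...,0]>-.08),q0)
st("red head0",r0&(q0[...,0]>.01)&(q0[...,0]<.06),q0)
E
```

```text
tcp local 0.0253 0.0661 0.1144 F [ 23.    6.  -14.9] T [ 1.24 -4.7   0.08] gap 0.0316 t 7.275
red head 0 
red sock 26 [[-0.0525, -0.0438, -0.0335], [0.0427, 0.0452, 0.047], [0.1146, 0.1185, 0.1218]]
nut drv 59 [[-0.024, -0.0189, -0.014], [0.0492, 0.0554, 0.0719], [0.1187, 0.1311, 0.1356]]
nut idle 83 [[-0.0256, -0.0202, -0.0152], [-0.0794, -0.071, -0.0527], [0.1166, 0.1307, 0.1365]]
steel near 16 [[0.0147, 0.033, 0.0357], [0.0435, 0.0444, 0.0545], [0.1011, 0.109, 0.1171]]
red sock0 31 [[-0.041, -0.0302, -0.0175], [0.0511, 0.0528, 0.0575], [0.1095, 0.1367, 0.1392]]
red head0 0
```

The TCP moved 0.2 mm while the push doubled to 23 N, so this is a hard stop: the bolt is home. I'll ease the push slightly and hold for over 3 s.

carry_out([
  [[0.02,0,0],[0,0,0]],
  [[0,0,0],[0,0,0]],
  [[0,0,0],[0,0,0]],
  [[0,0,0],[0,0,0]],
  [[0,0,0],[0,0,0]],
  [[0,0,0],[0,0,0]],
  [[0,0,0],[0,0,0]],
  [[0,0,0],[0,0,0]],
  [[0,0,0],[0,0,0]],
  [[0,0,0],[0,0,0]],
])

```text
clock: 8.52
eef_pos: [0.4882, 0.0822, 0.1144]
tcp_rot: [-0.002, 1.0, -0.014, 0.004]
force: [19.2, 5.1, -11.1]
finger_gap: 0.0319
gripper_force: 61.4
```

```bash
cat > chk.py <<'E'
from h import *
import sys
c,P=look(); np.savez(sys.argv[1],**c)
O=np.array([.4608,.0169]);ex=np.array([.9996,-.0298]);ey=np.array([.0298,.9996])
q=np.stack([(P[...,:2]-O)@ex,(P[...,:2]-O)@ey,P[...,2]],-1)
hsv=cv2.cvtColor(c["image"],cv2.COLOR_RGB2HSV)
red=((hsv[...,0]<8)|(hsv[...,0]>172))&(hsv[...,1]>120)
s=red&(abs(q[...,1]-.065)<.03)&(abs(q[...,2]-.12)<.03)&(q[...,0]<-.012)&(q[...,0]>-.08)
print("sock mark",s.sum(),np.median(q[s],0).round(4) if s.any() else "")
r=red.copy(); r[:, :205]=0; r[:,230:]=0; r[:170]=0; r[215:]=0
print("head red px",np.argwhere(r).tolist(),[q[tuple(i)].round(3).tolist() for i in np.argwhere(r)])
E
python3 chk.py a.npz
```

```text
tcp local 0.0254 0.0661 0.1144 F [ 18.1   4.4 -11.3] T [ 1.22 -3.71  0.07] gap 0.0317 t 8.575
sock mark 26 [-0.0436  0.0446  0.119 ]
head red px [[190, 213], [191, 212]] [[0.034, 0.171, -0.001], [0.036, 0.015, 0.167]]
```

carry_out([
  [[0,0,0],[0,0,0]],
  [[0,0,0],[0,0,0]],
  [[0,0,0],[0,0,0]],
  [[0,0,0],[0,0,0]],
  [[0,0,0],[0,0,0]],
  [[0,0,0],[0,0,0]],
  [[0,0,0],[0,0,0]],
  [[0,0,0],[0,0,0]],
  [[0,0,0],[0,0,0]],
  [[0,0,0],[0,0,0]],
])

```text
clock: 9.82
eef_pos: [0.4882, 0.0822, 0.1143]
tcp_rot: [-0.002, 1.0, -0.014, 0.004]
force: [17.6, 6.2, -10.9]
finger_gap: 0.0315
gripper_force: 61.4
```

```bash
python3 chk.py b.npz; python3 -c "
import numpy as np,cv2
a,b=[np.load(f)['image'][160:230,165:255,::-1] for f in('a.npz','b.npz')]
cv2.imwrite('pics/cmp.png',cv2.resize(np.hstack([a,b]),None,fx=4.4,fy=4.4,interpolation=cv2.INTER_CUBIC))"
```

```text
tcp local 0.0254 0.0661 0.1143 F [ 18.1   4.5 -11.4] T [ 1.16 -3.69  0.05] gap 0.0316 t 9.875
sock mark 26 [-0.0437  0.0449  0.1185]
head red px [[190, 213], [191, 212]] [[0.033, 0.173, -0.002], [0.036, 0.013, 0.168]]
```

View pics/cmp.png

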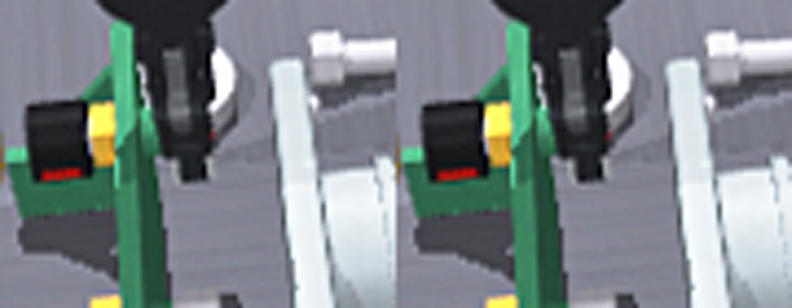

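The socket's red mark stays at (60, 174) in both frames, so the bolt is no longer turning. I'll hold longer and check for slow creep.

carry_out([
  [[0,0,0],[0,0,0]],
  [[0,0,0],[0,0,0]],
  [[0,0,0],[0,0,0]],
  [[0,0,0],[0,0,0]],
  [[0,0,0],[0,0,0]],
  [[0,0,0],[0,0,0]],
  [[0,0,0],[0,0,0]],
  [[0,0,0],[0,0,0]],
  [[0,0,0],[0,0,0]],
  [[0,0,0],[0,0,0]],
])

```text
clock: 11.12
eef_pos: [0.4882, 0.0823, 0.1143]
tcp_rot: [-0.002, 1.0, -0.014, 0.004]
force: [19.1, 6.2, -12.0]
finger_gap: 0.032
gripper_force: 61.4
```

carry_out([
  [[0,0,0],[0,0,0]],
  [[0,0,0],[0,0,0]],
  [[0,0,0],[0,0,0]],
  [[0,0,0],[0,0,0]],
  [[0,0,0],[0,0,0]],
  [[0,0,0],[0,0,0]],
  [[0,0,0],[0,0,0]],
  [[0,0,0],[0,0,0]],
  [[0,0,0],[0,0,0]],
  [[0,0,0],[0,0,0]],
])

```text
clock: 12.38
eef_pos: [0.4882, 0.0823, 0.1143]
tcp_rot: [-0.002, 1.0, -0.014, 0.004]
force: [18.8, 4.5, -11.1]
finger_gap: 0.0315
gripper_force: 61.4
```

```bash
python3 chk.py c.npz; python3 -c "
import numpy as np
from h import *
O=np.array([.4608,.0169]);ex=np.array([.9996,-.0298]);ey=np.array([.0298,.9996])
I=[]
for f in('side0.npz','a.npz','b.npz','c.npz'):
    c=dict(np.load(f));h=cv2.cvtColor(c['image'],cv2.COLOR_RGB2HSV);P=cloud(c)
    q=np.stack([(P[...,:2]-O)@ex,(P[...,:2]-O)@ey,P[...,2]],-1)
    w=c['image'][185:215,165:200].astype(float);I.append(w)
    rw=np.clip(w[...,0]-w[...,1:].max(-1)-40,0,None);v,u=np.mgrid[:30,:35]
    y=(h[...,0]>15)&(h[...,0]<32)&(h[...,1]>150)&(abs(q[...,1]-.065)<.03)&(q[...,0]>-.16)&(q[...,0]<-.07)
    print(f,'red centroid',(rw*u).sum()/rw.sum(),(rw*v).sum()/rw.sum(),'runner z max',np.percentile(q[y][:,2],98).round(4),'y min',np.percentile(q[y][:,1],2).round(4))
print(abs(I[1]-I[2]).mean(),abs(I[2]-I[3]).mean(),abs(I[1]-I[3]).mean())
"
```

```text
tcp local 0.0254 0.0661 0.1143 F [ 18.2   5.8 -10.5] T [ 1.21 -3.71  0.01] gap 0.0318 t 12.425
sock mark 26 [-0.0437  0.0446  0.1189]
head red px [[190, 213], [191, 212]] [[0.033, 0.172, -0.002], [0.036, 0.013, 0.168]]
side0.npz red centroid 17.2192118226601 5.345374931581828 runner z max 0.1414 y min 0.0445
a.npz red centroid 15.423816221284575 13.059071729957806 runner z max 0.1412 y min 0.0441
b.npz red centroid 15.405824330671678 13.066228276186003 runner z max 0.1412 y min 0.0442
c.npz red centroid 15.411681582666038 13.065944418276025 runner z max 0.1416 y min 0.0439
0.7644444444444445 0.7203174603174604 0.7571428571428571
```

The bolt has stayed home and motionless: the mark moved less than 0.02 px over 3.85 s. The push is steady at 18 N and the grip at 61 N. Handing in.

```bash
python3 -c "
from bench import workorder
print(workorder.close_job())"
```

```text
the job is handed in; nothing more can be done
None
```

The driven bolt's head is gripped and pushed home against a hard stop; it was held without turning for more than three seconds, and the job was handed in at about 12.4 s with the gripper still closed on it.

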